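# Snap the open water meter's lid shut

## Task

One of the three water meters on the desk has been left with its round lid standing open. Press that lid down from above until it snaps past its spring catch and lies fully shut, then let go; do not shift the other two meters.

Things in the scene. Friction and masses are not known exactly. Their poses are not given: they have to be found in the camera images.
- lid_hinge (a point): Middle of the open lid's hinge axis, 115 mm above the desk, on the open meter (fixed; blue body 75 x 185 mm, round brass collar 70 mm across, 120 mm high when shut). Axes are the meter's: z up, y along pipe and hinge, x from the lid's front tab to the hinge (which is on the side away from the robot). The collar's axis lies 35 mm along -x; the shut lid's front tab 70 mm along -x.
- lid_front (a point): Point on the open lid's flat top face, on its centre line 60 mm from the hinge axis, 10 mm behind the front tab; it swings with the lid (blue disc, 65 mm across, 6 mm thick). When shut, the lid's top lies level, 4.6 mm above the hinge axis, higher than the steel spring catch in front of it.
- meter_a_lid (a joint): Angle of the open lid in rad: 0 shut and level, 1.57 upright. It starts at 0.5 to 1.0 and stays where it is left (stiff hinge, under 1 N at the front). At about 0.12 a lip below the front tab meets the steel spring catch on the collar and rests there, ajar; some 6 to 9 N straight down near the front (more nearer the hinge) takes it past, then it is held shut.
- meter_b: A closed water meter of the same shape and size (75 x 185 x 120 mm, about 0.95 kg), standing loose on the desk. Origin at the centre of its underside; x from its front tab to its hinge, y along its pipe.
- meter_c: The other closed water meter, the same as meter_b, also loose. Origin at the centre of its underside.

How it is judged:
At the end, for the whole second after the job is handed in: The lid of the open meter is snapped shut (within 0.04 rad of level) and stays so at rest (value of joint meter_a_lid below 0.04 rad and velocity of joint meter_a_lid below 0.05 rad/s); the robot touches nothing.
It fails at once if meter_b is shifted or knocked over (moved more than 20 mm) (distance of meter_b from where it was at the start of the episode above 0.02 m).
It fails at once if meter_c is shifted or knocked over (moved more than 20 mm) (distance of meter_c from where it was at the start of the episode above 0.02 m).
It also fails if it takes over 29 s, if anything falls off the work surface, if the arm or the gripper's body presses on something with over 40 N, if the wrist force passes 120 N, or if a joint passes its speed limit or range.

## Robot

A 6-joint arm with a two-finger parallel gripper is mounted at the origin on a cart in front of the work surface, level with it; the furniture and walls round the work are solid. World frame = base frame: x ahead of the robot, y to its left, z up, the work surface at z = 0. Lengths are in m, angles in rad, forces in N, time in s.
With the tool pointing down it reaches from about 0.25 to 0.8 m from the base axis. Payload 3.9 kg.
Tool frame: the origin (TCP) lies on the centre line of the jaws, within the pads' length; the fingertips stand 17 mm ahead of it and the grasp point (between the pads) lies 2 mm behind it; z points along the fingers, y is the line along which they close (so a half turn about z gives the same grasp; the last joint's range is limited). The gripper opens to 85 mm and grips with 20 to 120 N. Pads are 22 mm wide; open, the fingers measure 114 mm over their backs; the gripper's body (76 mm by 85 mm) begins 54 mm behind the grasp point. The pads swing forward as they close: fully open they stand 13 mm farther back than shut.
Start: joints at [1.142, 0.26, -0.138, 1.173, 0, 1.571], TCP at [0.218, 0.477, 0.248] pointing down, gripper open.
Joint ranges: [-2.78, 2.78], [-0.83, 1.72], [-1.28, 1.37], [-1.9, 2.12], [-1.57, 1.48], [-3.14, 3.14]. Speed limits (rad/s): [2.57, 2.57, 3.14, 3.14, 3.14, 3.14].

## Interface

Orientations are given as [roll, pitch, yaw] about the fixed x, y, z axes, in that order (R = Rz(yaw) Ry(pitch) Rx(roll)).
In Python, from station import state, cams, sign_off gives the robot as it stands. The module is installed in compiled form; this text tells all that it offers.
- The arm moves only by the tool apply_moves, never from a script. Its arguments are lists of equal length, an entry for each row: "gripper": the opening, from 0 (shut) to 1 (fully open); "offset": the shift along the tool's x, y, z in m, a list of three; "roll": the turn about the tool's z in units of 5 degrees (1.0 is 5 degrees). In form: {"gripper": [gripper, ...], "offset": [[x, y, z], ...], "roll": [roll, ...]}. A call has 1 to 5 rows; each row is the pose to reach, as a shift and turn from the pose commanded when the call began, along the tool's axes at that moment; what a row does not reach only later rows make up. A row lasts 1/12 s, in which the tool goes at most 41.7 mm and 7.16 degrees, less where a joint would pass 70% of its speed; a pose out of reach is approached as far as the arm can. A call with a gripper value outside its range is refused whole. The fingers move at their own pace and stop on an object; the grip force is fixed at half the most. Time passes only in rows, so rows that repeat a pose let the fingers close. It gives the time, the measured TCP pose, the force, the opening and the grip force at its end, in the units of the state.
- state(): the state, without advancing time (a new reading comes with each control period).
- cams.camera(name): name is "scene" or "top"; returns the picture (384x512x3 uint8, red, green, blue); there is no depth.
- cams.camera_model(name): a dict with "mtx" (3x3 intrinsics, pixels), "position" and "rotation" of the camera in the world. Camera axes: x right, y down, z forward; pixel columns grow to the right and rows downward; lengths in m; the calibration is good to about 2 mm. A picture is of the moment at which its call begins. camera_model takes no time and is no camera call.
- sign_off(): hands the job in; it is judged then, once.
Trained networks look in the newest picture that a camera, given by its name, has taken for a name from the list of things; names that differ only in an ending like _2 or _b are one class to them, and where a whole thing is asked for, a point or a joint stands for the part that bears it (a point fixed in the world has none). Each returns a list of dicts, best first, with "conf" (0 to 1); they miss things now and then, are a little off and sometimes report something else, mostly with a low value. They report only what shows in the picture. A call takes as long as a camera call.
- cams.look_for(camera, target): "extent" ([left, top, width, height] in pixels, round what is visible of it).
- cams.trace(camera, target): "region" (384x512 bool, what is visible of it) and "extent" ([left, top, width, height] in pixels, round what is visible of it).
The state is a dict: "t": time; "joint_positions": joint angles; "joint_velocities": joint speeds; "tau": joint torques, N m; "tcp_pos": TCP position; "orientation": TCP orientation; "wrist_force": force on the tool from outside, world axes, zero at the start; "ft_torque": the same for the moment, N m; "width": finger opening in m; "gripper_force": force on a finger pad.
Only numpy, scipy, OpenCV 4.12 (cv2) and the standard library are available. Lean on these libraries where they do the work, as an engineer would, in place of code of your own. Each camera call takes 0.05 s, during which the arm holds its last target. There are 200 camera calls.

## Working session

There is one attempt and no reset: what is moved stays moved. The work goes in short steps, Python scripts to look and compute and a tool call to move; the robot and the scene stay as the last step left them, time stands still between calls to the robot, and variables do not carry over. Pictures are saved under pics/ and viewed, at most 10 in all, crops included, and the job is handed in when it is done.

Besides the shell and the picture viewer there is one more tool, called after "Emit:" as name(argument=value, ...) on one line, values as JSON. apply_moves: Moves the arm, as the interface text tells. Its arguments: {"type":"object","properties":{"gripper":{"type":"array"},"offset":{"type":"array"},"roll":{"type":"array"}},"required":["gripper","offset","roll"]}

```bash
mkdir -p pics; cat > h.py <<'E'
import numpy as np, cv2
from station import state, cams, sign_off
def ray(c,u,v,z):
    m=cams.camera_model(c); K=np.array(m["mtx"]);R=np.array(m["rotation"]);p=np.array(m["position"])
    d=R@np.linalg.solve(K,[u,v,1.]); return p+d*(z-p[2])/d[2]
def proj(c,X):
    m=cams.camera_model(c); K=np.array(m["mtx"]);R=np.array(m["rotation"]);p=np.array(m["position"])
    q=K@(R.T@(np.asarray(X)-p)); return q[:2]/q[2]
E
python3 - <<'E'
from h import *
np.set_printoptions(precision=3,suppress=True)
for c in("scene","top"):
    im=cams.camera(c); cv2.imwrite(f"pics/{c}0.png",im[:,:,::-1])
    m=cams.camera_model(c); print(c,m["position"],np.array(m["rotation"])[:,2])
    for n in("lid_hinge","lid_front","meter_a_lid","meter_b"):
        for d in cams.look_for(c,n): print(n,np.round(d["extent"]),round(d["conf"],2))
s=state();print(s["t"],s["tcp_pos"],s["orientation"],s["width"])
E
```

```text
Traceback (most recent call last):
IndexError: too many indices for array: array is 1-dimensional, but 2 were indexed
```

View pics/scene0.png

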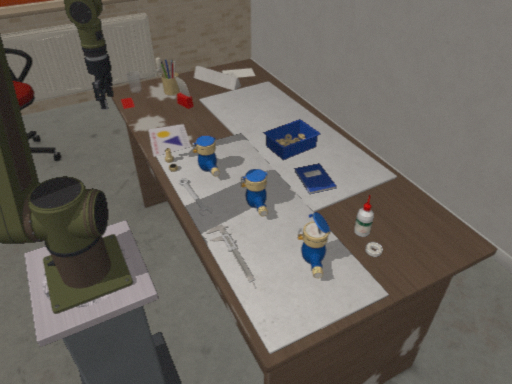

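The scene picture shows three meters. The open one is nearest the camera at about (315,243), with its lid raised at (319,222). The closed ones are at (256,188) and (207,153). "rotation" is not a matrix, so I'll check its form.

```bash
cat > h.py <<'E'
import numpy as np, cv2
from scipy.spatial.transform import Rotation as Ro
from station import state, cams, sign_off
def cam(c):
    m=cams.camera_model(c); r=np.array(m["rotation"],float).ravel()
    R=Ro.from_euler("xyz",r).as_matrix() if r.size==3 else Ro.from_quat(r).as_matrix()
    return np.array(m["mtx"]),R,np.array(m["position"])
def ray(c,u,v,z):
    K,R,p=cam(c); d=R@np.linalg.solve(K,[u,v,1.]); return p+d*(z-p[2])/d[2]
def proj(c,X):
    K,R,p=cam(c); q=K@(R.T@(np.asarray(X)-p)); return q[:2]/q[2]
E
python3 - <<'E'
from h import *
np.set_printoptions(precision=3,suppress=True)
for c in("scene","top"):
    im=cams.camera(c); cv2.imwrite(f"pics/{c}1.png",im[:,:,::-1])
    print(c,cams.camera_model(c)["rotation"],cam(c)[2],cam(c)[1][:,2])
    for n in("lid_hinge","lid_front","meter_a_lid","meter_b"):
        for d in cams.look_for(c,n):
            e=np.array(d["extent"]); print(n,np.round(e,1),round(d["conf"],2),ray(c,*(e[:2]+e[2:]/2),.115))
s=state();print(s["t"],s["tcp_pos"],s["orientation"],s["width"],proj("scene",s["tcp_pos"]))
E
```

```text
scene [-2.259  0.    -0.491] [ 0.06  -0.895  0.93 ] [ 0.364  0.682 -0.635]
lid_hinge [301.4 212.8  28.2  65.6] 0.86 [ 0.546 -0.305  0.115]
lid_front [314.3 213.2  15.   17.5] 0.65 [ 0.611 -0.24   0.115]
meter_a_lid [312.7 212.6  17.1  20.1] 0.54 [ 0.608 -0.242  0.115]
meter_b [243.5 173.5  26.5  44. ] 0.81 [ 0.506 -0.057  0.115]
meter_b [195.5 135.8  22.3  42.2] 0.75 [0.452 0.194 0.115]
top [-2.962  0.003 -1.587] [0.332 0.006 1.157] [ 0.179 -0.    -0.984]
lid_front [340.6 155.8  24.8  16.8] 0.63 [ 0.599 -0.264  0.115]
meter_a_lid [340.9 155.1  23.8  19. ] 0.51 [ 0.598 -0.264  0.115]
meter_b [206.2 173.1  65.1  30.6] 0.78 [0.539 0.036 0.115]
meter_b [114.9 195.1  69.5  37.2] 0.69 [0.477 0.266 0.115]
0.55 [0.218 0.477 0.248] [-3.142  0.     2.713] 0.08529018289821771 [106.624 100.508]
```

View pics/top1.png

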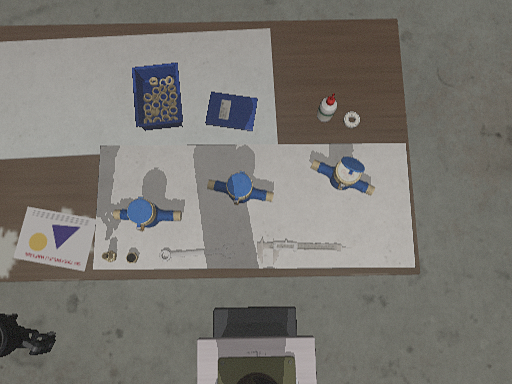

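The top picture shows the open meter's pipe running from (312,162) to (373,189), with the collar near (346,177) and the lid near (351,167). I'll zoom in on both views and fit.

```bash
python3 - <<'E'
from h import *
np.set_printoptions(precision=3,suppress=True)
t=cv2.imread("pics/top1.png")[140:210,300:390]; s=cv2.imread("pics/scene1.png")[205:280,285:345]
f=lambda a:cv2.resize(a,(int(a.shape[1]*500/a.shape[0]),500),interpolation=cv2.INTER_CUBIC)
T,S=f(t)[:, :],f(s)
o=np.hstack([T,S]); o=cv2.resize(o,None,fx=.76,fy=.76); print(T.shape,S.shape,o.shape); cv2.imwrite("pics/crop.png",o)
for c in("scene","top"):
    cams.camera(c)
    for n in("lid_hinge","lid_front","meter_c"):
        for d in cams.trace(c,n):
            r=d["region"]; v,u=np.nonzero(r); rc=cv2.minAreaRect(np.c_[u,v].astype(np.float32)); print(c,n,round(d["conf"],2),u.mean(),v.mean(),rc)
# pipe direction from pixel picks, at pipe height guess
for z in(.03,.05): 
  a,b=ray("top",312,162,z),ray("top",373,189,z); print(a,b,np.linalg.norm(a-b),np.degrees(np.arctan2((a-b)[1],(a-b)[0])))
E
```

```text
(500, 642, 3) (500, 400, 3) (380, 792, 3)
scene lid_hinge 0.91 314.7583787996882 242.85035074045206 ((311.9257507324219, 244.25741577148438), (30.528493881225586, 65.30442810058594), 8.32564926147461)
scene lid_hinge 0.45 256.2019583843329 189.92411260709915 ((254.0, 192.5), (47.0, 24.0), 90.0)
scene lid_front 0.77 320.48809523809524 221.78571428571428 ((320.5400390625, 221.71998596191406), (22.600004196166992, 8.400001525878906), 53.13010025024414)
scene meter_c 0.9 206.9701086956522 154.66304347826087 ((205.83319091796875, 156.46571350097656), (41.90226745605469, 23.511829376220703), 81.63410949707031)
scene meter_c 0.8 255.89836448598132 189.6214953271028 ((253.8551025390625, 192.13905334472656), (46.30741500854492, 25.261045455932617), 88.45184326171875)
top lid_hinge 0.6 344.5112840466926 173.8101167315175 ((343.310791015625, 172.1351318359375), (66.08838653564453, 34.35938262939453), 9.462322235107422)
top lid_front 0.51 352.275 163.88 ((352.2500305175781, 163.75001525878906), (21.21320343017578, 12.020814895629883), 45.0)
top lid_front 0.23 239.684628975265 188.22349823321554 ((240.5230712890625, 188.5845947265625), (64.00192260742188, 31.256752014160156), 29.74488067626953)
top meter_c 0.66 239.36795774647888 188.0193661971831 ((239.2542724609375, 187.4112548828125), (32.42344284057617, 63.9705810546875), 83.2901611328125)
top meter_c 0.64 145.80637049455154 213.33948030176026 ((146.54771423339844, 215.2815399169922), (66.12025451660156, 32.11714172363281), 19.44003677368164)
[ 0.629 -0.17   0.03 ] [ 0.548 -0.338  0.03 ] 0.18617543851061458 64.19777587667379
[ 0.624 -0.167  0.05 ] [ 0.544 -0.332  0.05 ] 0.18287232804040007 64.1977758766738
```

View pics/crop.png

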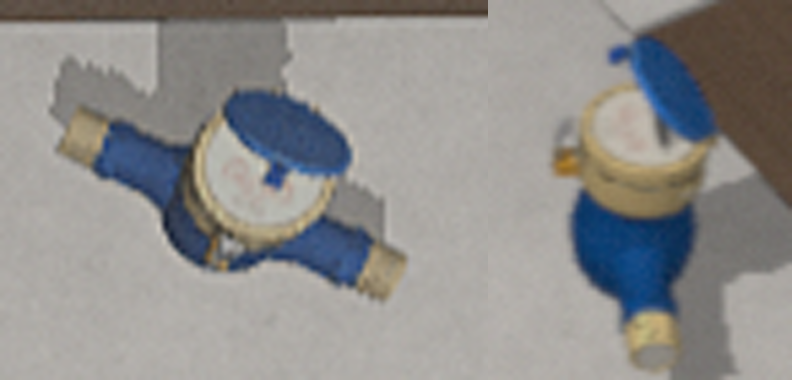

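The crop shows the open meter's tab at top (350.6,172.2) and scene (311,215.8). The collar ring centre is at about top (349,171.7) and scene (316.6,232.6). I'll triangulate these.

```bash
python3 - <<'E'
from h import *
from scipy.optimize import least_squares
np.set_printoptions(precision=4,suppress=True)
tri=lambda a,b:least_squares(lambda X:np.r_[proj("top",X)-a,proj("scene",X)-b],[.58,-.25,.12])
for n,a,b in(("tab",(350.6,172.2),(311,215.8)),("collar",(349,171.7),(316.6,232.6)),("lidctr",(352.3,163.9),(320.5,221.8))):
    r=tri(a,b);print(n,r.x,r.fun)
for z in (.105,.112): print(ray("top",349,171.7,z),ray("scene",316.6,232.6,z))
# fit hinge xy, yaw, angle to: tab, lid centre, collar top centre
def mod(p):
    c=np.array([np.cos(p[2]),np.sin(p[2]),0]);H=np.array([p[0],p[1],.115])
    d=-c*np.cos(p[3])+np.array([0,0,np.sin(p[3])]); n=np.array([0,0,1])*np.cos(p[3])+c*np.sin(p[3])
    return [H+.068*d, H+.035*d+.002*n, H-.035*c-.005*np.array([0,0,1])]
ob=[((350.6,172.2),(311,215.8)),((352.3,163.9),(320.5,221.8)),((349,171.7),(316.6,232.6))]
r=least_squares(lambda p:np.concatenate([np.r_[proj("top",X)-o[0],proj("scene",X)-o[1]] for X,o in zip(mod(p),ob)]),[.61,-.27,-.45,.8])
print(r.x,np.degrees(r.x[2]),r.fun)
p=r.x;print(mod(p))
c=np.array([np.cos(p[2]),np.sin(p[2]),0]);H=np.array([p[0],p[1],.115]);print("body ctr",H-.035*c,"shut front",H-.06*c,"bearing",np.hypot(*(H-.06*c)[:2]))
s=state();print(s["t"],s["tcp_pos"],s["orientation"],s["joint_positions"])
E
```

```text
tab [ 0.5669 -0.2451  0.1618] [ 0.0878 -0.2501 -0.2674  0.0857]
collar [ 0.5829 -0.2564  0.1012] [ 0.1322 -0.3764 -0.3917  0.1256]
lidctr [ 0.5933 -0.2564  0.1379] [-0.0455  0.1281  0.1351 -0.0451]
[ 0.581 -0.255  0.105] [ 0.5817 -0.2595  0.105 ]
[ 0.5794 -0.2533  0.112 ] [ 0.5773 -0.2649  0.112 ]
[ 0.6131 -0.2697 -0.4702  0.7233] -26.938747585133562 [ 0.4877 -0.3897  0.2321  0.8256  0.948   0.8601 -0.1316  0.2336 -0.0395
 -0.7509 -0.9779 -2.6399]
[array([ 0.5676, -0.2466,  0.16  ]), array([ 0.5909, -0.2584,  0.1397]), array([ 0.5819, -0.2538,  0.11  ])]
body ctr [ 0.5819 -0.2538  0.115 ] shut front [ 0.5596 -0.2425  0.115 ] bearing 0.6098528251456288
0.95 [0.2183 0.4775 0.2483] [3.1415 0.     2.7128] [ 1.142   0.26   -0.1381  1.1727 -0.      1.5708]
```

Findings that agree between the two views: hinge about (0.613,-0.270), meter x axis at -27°, lid angle about 0.72 rad and tab height 0.16 m. I'll shut the fingers and turn 90° first, because keeping the present yaw would put joint 6 near its limit at the target.

Emit:
apply_moves(gripper=[0,0,0,0,0], offset=[[0,0,0],[0,0,0],[0,0,0],[0,0,0],[0,0,0]], roll=[1.4,2.8,4.2,5.6,7])

```text
t: 1.37
tcp_pos: [0.2183, 0.4775, 0.2483]
orientation: [3.142, -0.0, 2.096]
wrist_force: [0.8, 0.2, -0.7]
width: 0.0256
gripper_force: 0.0
```

Emit:
apply_moves(gripper=[0,0,0,0,0], offset=[[0,0,0],[0,0,0],[0,0,0],[0,0,0],[0,0,0]], roll=[1.4,2.8,4.2,5.6,7])

```text
t: 1.78
tcp_pos: [0.2183, 0.4775, 0.2483]
orientation: [3.142, 0.0, 1.485]
wrist_force: [-0.0, 0.1, 0.7]
width: -0.0002
gripper_force: 0.0
```

Emit:
apply_moves(gripper=[0,0,0,0], offset=[[0,0,0],[0,0,0],[0,0,0],[0,0,0]], roll=[1.4,2.8,4,4])

```text
t: 2.12
tcp_pos: [0.2183, 0.4775, 0.2483]
orientation: [3.142, -0.0, 1.144]
wrist_force: [-0.8, 0.3, 0.2]
width: -0.0
gripper_force: 0.0
```

Emit:
apply_moves(gripper=[0,0,0,0,0], offset=[[-0.0256,0.0314,0],[-0.0512,0.0628,0],[-0.0768,0.0942,0],[-0.1024,0.1256,0],[-0.128,0.157,0]], roll=[0,0,0,0,0])

```text
t: 2.53
tcp_pos: [0.3082, 0.2942, 0.2484]
orientation: [3.141, -0.0, 1.142]
wrist_force: [1.3, -0.1, -0.3]
width: 0.0
gripper_force: 0.0
```

Emit:
apply_moves(gripper=[0,0,0,0,0], offset=[[-0.0256,0.0314,0],[-0.0512,0.0628,0],[-0.0768,0.0942,0],[-0.1024,0.1256,0],[-0.128,0.157,0]], roll=[0,0,0,0,0])

```text
t: 2.95
tcp_pos: [0.3979, 0.1122, 0.2487]
orientation: [3.141, -0.001, 1.141]
wrist_force: [0.4, 0.9, -0.2]
width: 0.0001
gripper_force: 0.0
```

Emit:
apply_moves(gripper=[0,0,0,0,0], offset=[[-0.0256,0.0314,0],[-0.0512,0.0628,0],[-0.0768,0.0942,0],[-0.1024,0.1256,0],[-0.128,0.157,0]], roll=[0,0,0,0,0])

```text
t: 3.37
tcp_pos: [0.4875, -0.0697, 0.2485]
orientation: [3.141, -0.0, 1.141]
wrist_force: [0.5, 1.3, 0.1]
width: -0.0
gripper_force: 0.0
```

Emit:
apply_moves(gripper=[0,0,0,0,0], offset=[[-0.0256,0.0314,0],[-0.0512,0.0628,0],[-0.0768,0.0942,0],[-0.1024,0.1256,0],[-0.128,0.157,0]], roll=[0,0,0,0,0])

```text
t: 3.78
tcp_pos: [0.577, -0.2514, 0.2482]
orientation: [3.141, -0.0, 1.141]
wrist_force: [0.8, 0.5, 0.5]
width: 0.0003
gripper_force: 0.0
```

Emit:
apply_moves(gripper=[0,0,0], offset=[[0,0,0.02],[0,0,0.04],[0,0,0.04]], roll=[0,0,0])

```text
t: 4.03
tcp_pos: [0.5745, -0.2494, 0.2038]
orientation: [-3.134, 0.0, 1.14]
wrist_force: [-0.7, 0.1, -0.4]
width: -0.0003
gripper_force: 0.0
```

```bash
python3 - <<'E'
from h import *
np.set_printoptions(precision=4,suppress=True)
a=cams.camera("top")[130:220,290:410,::-1]; b=cams.camera("scene")[190:280,275:365,::-1]
o=np.hstack([cv2.resize(x,(x.shape[1]*400//90,400),interpolation=2) for x in(a,b)]);o=cv2.resize(o,None,fx=.8,fy=.8);cv2.imwrite("pics/near.png",o)
s=state();p=np.array(s["tcp_pos"]);print(s["t"],p,s["joint_positions"],proj("top",p-[0,0,.017]),proj("scene",p-[0,0,.017]),o.shape)
E
```

```text
4.1333 [ 0.5757 -0.249   0.2076] [-0.4082  0.4558  0.0528  1.1705  0.      1.592 ] [354.8911 165.6097] [315.3094 207.5958] (320, 746, 3)
```

View pics/near.png

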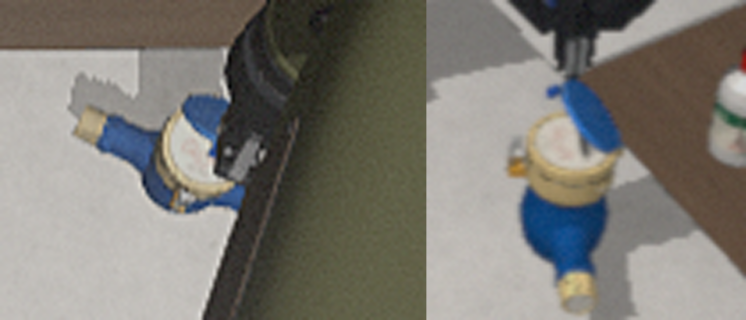

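The picture shows the fingertips at scene about (316,211), just above the upper (front) half of the open lid, as predicted. I'll descend, drifting toward the front as the lid lowers.

Emit:
apply_moves(gripper=[0,0,0,0,0], offset=[[0,0,0.008],[0,0,0.016],[0,0,0.024],[0,0,0.032],[0,0,0.04]], roll=[0,0,0,0,0])

```text
t: 4.55
tcp_pos: [0.5767, -0.2491, 0.1682]
orientation: [3.141, -0.0, 1.142]
wrist_force: [-0.2, 0.5, 0.8]
width: 0.0001
gripper_force: 0.7
```

Emit:
apply_moves(gripper=[0,0,0,0,0], offset=[[0,0,0.005],[0,-0.002,0.009],[0,-0.005,0.013],[0,-0.008,0.016],[0,-0.012,0.018]], roll=[0,0,0,0,0])

```text
t: 4.97
tcp_pos: [0.5654, -0.2443, 0.1499]
orientation: [3.142, 0.0, 1.142]
wrist_force: [0.3, 0.3, -0.2]
width: 0.0001
gripper_force: 0.3
```

Emit:
apply_moves(gripper=[0,0,0,0], offset=[[0,0,0.003],[0,0,0.006],[0,0,0.008],[0,0,0.008]], roll=[0,0,0,0])

```text
t: 5.3
tcp_pos: [0.5652, -0.2441, 0.1424]
orientation: [-3.141, 0.0, 1.142]
wrist_force: [-2.6, 0.9, 2.6]
width: 0.0001
gripper_force: 1.5
```

Emit:
apply_moves(gripper=[0,0,0,0], offset=[[0,0,0.001],[0,0,0.002],[0,0,0.003],[0,0,0.003]], roll=[0,0,0,0])

```text
t: 5.63
tcp_pos: [0.5657, -0.2444, 0.139]
orientation: [3.141, -0.0, 1.142]
wrist_force: [0.3, -0.4, 0.5]
width: 0.0003
gripper_force: 0.0
```

Emit:
apply_moves(gripper=[0,0,0,0], offset=[[0,0,0.001],[0,0,0.002],[0,0,0.003],[0,0,0.003]], roll=[0,0,0,0])

```text
t: 5.97
tcp_pos: [0.5658, -0.2444, 0.1364]
orientation: [3.141, 0.0, 1.142]
wrist_force: [-1.2, -0.7, 2.3]
width: 0.0002
gripper_force: 1.1
```

Emit:
apply_moves(gripper=[0,0,0,0], offset=[[0,0,0.001],[0,0,0.002],[0,0,0.003],[0,0,0.003]], roll=[0,0,0,0])

```text
t: 6.3
tcp_pos: [0.5659, -0.2444, 0.1363]
orientation: [3.139, -0.0, 1.142]
wrist_force: [-5.6, 2.8, 16.7]
width: 0.0
gripper_force: 8.2
```

It meets a firm stop with the tip at 0.1193 m, against an expected shut height of 0.1196 m, and the force is 17 N. That is well above the catch force, so I'll retract and check.

Emit:
apply_moves(gripper=[0,0,0,0,0], offset=[[0,0,-0.01],[0,0,-0.03],[0,0,-0.06],[0,0,-0.1],[0,0,-0.12]], roll=[0,0,0,0,0])

```text
t: 6.72
tcp_pos: [0.5668, -0.2448, 0.2574]
orientation: [3.137, -0.0, 1.142]
wrist_force: [1.0, -0.5, 1.1]
width: -0.0002
gripper_force: 0.0
```

Emit:
apply_moves(gripper=[0,0,0,0,0], offset=[[0.03,-0.02,0],[0.06,-0.04,0],[0.09,-0.06,0],[0.12,-0.08,0],[0.12,-0.08,0]], roll=[0,0,0,0,0])

```text
t: 7.13
tcp_pos: [0.5413, -0.0966, 0.2535]
orientation: [-3.139, -0.002, 1.148]
wrist_force: [-0.1, 0.7, 0.7]
width: 0.0003
gripper_force: 0.0
```

```bash
python3 - <<'E'
from h import *
a=cams.camera("top")[130:220,290:410,::-1]; b=cams.camera("scene")[190:280,275:365,::-1]
o=np.hstack([cv2.resize(x,(x.shape[1]*400//90,400),interpolation=2) for x in(a,b)]);o=cv2.resize(o,None,fx=.8,fy=.8);cv2.imwrite("pics/end.png",o)
print(state()["wrist_force"],state()["tcp_pos"])
E
```

```text
[ 0.87828855  0.05084654 -0.41127302] [ 0.542733   -0.10076687  0.25347844]
```

View pics/end.png

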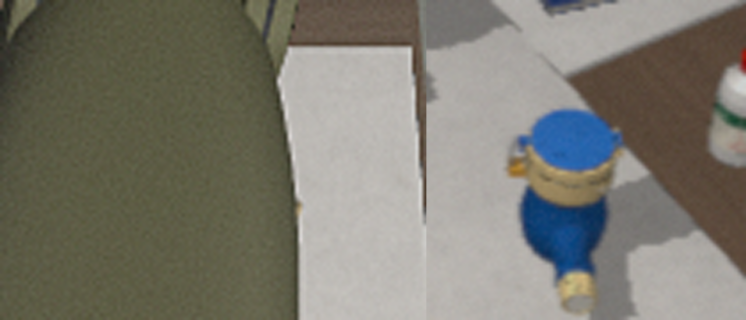

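The scene view, around (315,230), shows the lid lying flat and shut on the collar with its tab behind the catch. The arm is clear, so I'll hand in.

```bash
python3 -c "
from station import sign_off
print(sign_off())"
```

```text
the job is handed in; nothing more can be done
None
```

The open meter's lid is pressed shut past its catch and lies flat in the last picture; the arm is clear, the path kept well above the other two meters, and the job was handed in at about 7 s (the judge gave no verdict).

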